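# Unscrew the brass spindle cap of a thread stand

### The job

The thread spools on the leather bench are kept on their stand by screw caps, and the two spindles are of opposite hand: nothing shows which. Find out by trying which way the brass-coloured cap loosens, unscrew it and lift it straight up off its spindle, and finish while still holding it in the gripper above that spindle, at least 8 cm higher than it sat. Leave the black cap, the spools, the jar and the wooden-handled tool where they are.

Things in the scene. Friction and masses are not known exactly. Their poses are not given: they have to be found in the camera images.
- brass_cap_center (a point): Centre, half-way up, of the loose brass-coloured screw cap to take off: upright, round, 59 mm tall, about 70 g; z up. Upper 26 mm: solid knob 42 mm across, to grip (grip it as plain round). Below: hollow skirt 40 mm across, with two pins inside at its +x and -x that run in the spindle's thread. At the start it is screwed down, its foot 59 mm, this point 88.5 mm, its top 118 mm above the table.
- brass_cap_knob (a point): Centre of the brass cap's knob, on its axis 13 mm below its top. Thread left- or right-handed, it varies. Wrong way: hard stop within 0.3 rad, then the cap slips in the fingers (0.4 N m at a 25 N grip, which is ample). Right way: turns easily (under 0.1 N m), rises 3.8 mm per radian (rise with it), is free by 2.2 rad; more does no harm. Let go, it stays. Before that it lifts under 3 mm.
- black_cap_center (a point): Centre of the other, black, cap of the same form and size, screwed on the stand's other spindle, 110 mm from the brass one. Leave it alone.
- stand_center (a point): Middle of the top face of the fixed wooden stand: a slab 100 mm (its x) by 220 mm (its y), 15 mm thick, on the table. Its two upright spindles stand at y = plus and minus 55 mm, their tops 90 mm above the table, hidden inside the caps; one thread is left-handed, the other right-handed. Either may bear the brass cap.
- spool_white: Loose cream-white spool, 63 mm across, 40 mm tall, standing on the stand round one spindle below the cap; origin under its centre, top at 55 mm above the table. Leave it.
- spool_tan: Loose tan spool with dark brown ends, of the same size, on the other spindle. Leave it.
- dye_jar_center (a point): Centre of a small closed amber jar with a white lid, 48 mm across, 52 mm tall, standing on the table just beyond the stand's +y (left) end. Leave it.
- bevel_tool_center (a point): Centre of the wooden handle of a bevelling tool lying on the table just beyond the stand's -y (right) end, about 160 mm long and 22 mm thick. Leave it.
Things that resemble listed ones, but are neither listed nor needed, are in the scene too. Of the things that look like the part that bears brass_cap_center, the middle-sized one is meant.

How it is judged:
On the way:
1. the brass cap has been turned at least 50 degrees on its thread and has risen with it, still on the spindle (angle between the x axis of brass_cap_center and the x axis of stand_center, either way round above 0.87 rad and height (world z) of brass_cap_center between 0.09 and 0.1 m and distance of brass_cap_center from where it was at the start of the episode below 0.015 m), for 0.05 s.
At the end, for the whole second after the job is handed in: The gripper holds the brass cap still (under 30 mm/s), its centre at least 70 mm above where it sat and within about 60 mm sideways of its spindle; the black cap is within 6 mm, the spools within 10 mm, the jar and the tool within 20 mm of where they began (height (world z) of brass_cap_center above 0.1585 m and x of brass_cap_center in the frame of stand_center between -0.06 and 0.06 m and horizontal distance between brass_cap_center and black_cap_center between 0.06 and 0.16 m and contact force between the fingers and brass_cap above 1 N and linear speed of brass_cap below 0.03 m/s and distance of black_cap_center from where it was at the start of the episode below 0.006 m and distance of each of spool_white, spool_tan from where it was at the start of the episode below 0.01 m and distance of each of dye_jar_center, bevel_tool_center from where it was at the start of the episode below 0.02 m); the arm keeps its last pose, push and grip.
It fails at once if the black cap was unscrewed or disturbed (distance of black_cap_center from where it was at the start of the episode above 0.006 m).
It fails at once if the jar or the wooden-handled tool was disturbed (distance of any of dye_jar_center, bevel_tool_center from where it was at the start of the episode above 0.02 m).
It fails at once if a spool was lifted or displaced (distance of any of spool_white, spool_tan from where it was at the start of the episode above 0.01 m).
It also fails if it takes over 56 s, if anything falls off the work surface, if the arm or the gripper's body presses on something with over 40 N, if the wrist force passes 120 N, or if a joint passes its speed limit or range.

### The arm

A 6-joint arm with a two-finger parallel gripper is mounted at the origin on the work surface. World frame = base frame: x ahead of the robot, y to its left, z up, the work surface at z = 0. Lengths are in m, angles in rad, forces in N, time in s.
With the tool pointing down it reaches from about 0.35 to 0.775 m from the base axis. Payload 5.5 kg.
Tool frame: the origin (TCP) lies at the very end of the fingers, on their centre line; the grasp point (between the pads) lies 19 mm behind it; x points along the fingers, y is the direction in which the jaws open and shut, and the axes are right-handed (so a half turn about x gives the same grasp; the last joint's range is limited). The gripper opens to 85 mm and grips with 20 to 120 N. Pads are 22 mm wide; open, the fingers measure 114 mm over their backs; the gripper's body (76 mm by 85 mm) begins 54 mm behind the grasp point. The pads swing forward as they close: fully open they stand 13 mm farther back than shut.
Start: joints at [-1.309, 0.313, 0.046, 1.304, 0, 1.431], TCP at [0.225, -0.529, 0.231] pointing down, gripper open.
Joint ranges: [-2.76, 2.76], [-0.86, 1.69], [-1.03, 1.26], [-2.2, 2.34], [-1.47, 1.5], [-3.14, 3.14]. Speed limits (rad/s): [2.57, 2.57, 3.14, 3.14, 3.14, 3.14].

### API

Orientations are given as a unit quaternion [w, x, y, z].
In Python, from workcell import readout, cams, env, finder gives the robot as it stands.
- The arm moves only by the tool drive_tool, never from a script. Its argument "moves" is a list that holds one entry, the list of rows, each a list of 7 numbers: the shift along the tool's x, y, z in m, then the turn, a rotation vector about the tool's x, y, z in rad, then the closure in counts, from 0 (fully open) to 255 (shut). A call has exactly 5 rows; each row is the pose to reach, as a shift and turn from the pose measured when the call began, along the tool's axes at that moment; what a row does not reach only later rows make up. A row lasts 1/8 s, in which the tool goes at most 62.5 mm and 10.7 degrees, less where a joint would pass 70% of its speed; a pose out of reach is approached as far as the arm can. A call with a gripper value outside its range is refused whole. The fingers move at their own pace and stop on an object; "squeeze" is the grip in N (left out, the last holds). Time passes only in rows, so rows that repeat a pose let the fingers close, or fill a call up. It gives the time, the measured TCP pose, the force and the opening at its end, in the units of the state.
- readout.get_state(): the state, without advancing time (a new reading comes with each control period).
- cams.read_camera(name): name is "side" or "top" or "wrist"; returns the picture (400x640x3 uint8, blue, green, red); there is no depth.
- cams.camera_params(name): a dict with "mtx" (3x3 intrinsics, pixels), "R" (3x3) and "t" (3): a world point X has camera coordinates R X + t; the wrist camera has in their place "mount" (4x4, takes a point from camera to tool coordinates, whose origin is the TCP and whose axes are the tool frame's). Camera axes: x right, y down, z forward; pixel columns grow to the right and rows downward; lengths in m; the calibration is good to about 2 mm. A picture is of the moment at which its call begins: read the wrist's pose just before it. camera_params takes no time and is no camera call.
- env.hand_in(): hands the job in, once; it reports no verdict.
Trained networks look in the newest picture that a camera, given by its name, has taken for a name from the list of things; names that differ only in an ending like _2 or _b are one class to them, and where a whole thing is asked for, a point or a joint stands for the part that bears it (a point fixed in the world has none). Each returns a list of dicts, best first, with "conf" (0 to 1); they miss things now and then, are a little off and sometimes report something else, mostly with a low value. They report only what shows in the picture. A call takes as long as a camera call. They do not tell look-alikes from the thing itself.
- finder.regions_of(camera, name): "pixels" (400x640 bool, what is visible of it) and "point" ([column, row] in pixels, amid what is visible of it).
The state is a dict: "clock": time; "joint_pos": joint angles; "qvel": joint speeds; "tau": joint torques, N m; "tcp_pos": TCP position; "orientation": TCP orientation; "wrist_force": force on the tool from outside, world axes, zero at the start; "ft_torque": the same for the moment, N m; "finger_gap": finger opening in m.
Only numpy, scipy, OpenCV 4.12 (cv2) and the standard library are available. Lean on these libraries where they do the work, as an engineer would, in place of code of your own. Each camera call takes 0.05 s, during which the arm holds its last target.

## Working session

There is one attempt and no reset: what is moved stays moved. The work goes in short steps, Python scripts to look and compute and a tool call to move; the robot and the scene stay as the last step left them, time stands still between calls to the robot, and variables do not carry over. Pictures are saved under pics/ and viewed, and the job is handed in when it is done.

Besides the shell and the picture viewer there is one more tool, called after ">>>" as name([rows], argument=value, ...), one row to a line, values as JSON. drive_tool: Moves the arm, as the interface text tells. Its arguments: {"type":"object","properties":{"moves":{"type":"array"},"squeeze":{"type":"number"}},"required":["moves"]}

```bash
mkdir -p pics; cat > h.py <<'E'
from workcell import readout, cams, env, finder
import numpy as np, cv2
E
python3 - <<'E'
from h import *
s=readout.get_state(); print(s)
for n in ["side","top","wrist"]:
    im=cams.read_camera(n); cv2.imwrite(f"pics/{n}0.png",im); 
    p=cams.camera_params(n); print(n,{k:np.round(v,4).tolist() for k,v in p.items()})
E
```

```text
{'clock': 0.0, 'joint_pos': array([-1.30859077e+00,  3.14046119e-01,  4.49517459e-02,  1.30358933e+00,
        1.49258741e-05,  1.43120252e+00]), 'qvel': array([-2.45156602e-04,  4.83777492e-04, -3.05767540e-04, -3.80420293e-05,
        9.16271740e-04, -1.37875044e-03]), 'tau': array([-3.13799792e-04, -4.80629182e+01,  2.98532313e+01,  1.96522521e-02,
       -8.69033511e-05,  1.16275220e-05]), 'tcp_pos': array([ 0.22473081, -0.52870049,  0.23037172]), 'orientation': array([-0.14043744, -0.69284913, -0.14177016,  0.69292036]), 'wrist_force': array([ 0.01447086, -0.42734483,  0.54054279]), 'ft_torque': array([-0.04310054, -0.0319764 ,  0.00790438]), 'finger_gap': 0.08527702920777738}
side {'mtx': [[473.3441, 0.0, 318.0575], [0.0, 473.3441, 200.3303], [0.0, 0.0, 1.0]], 'R': [[-0.9749, -0.2223, -0.0147], [-0.1254, 0.6019, -0.7887], [0.1842, -0.767, -0.6147]], 't': [0.5942, 0.137, 0.9739]}
top {'mtx': [[473.9706, 0.0, 321.3846], [0.0, 473.9706, 196.0969], [0.0, 0.0, 1.0]], 'R': [[0.0194, -0.9998, 0.004], [-0.9922, -0.0197, -0.1231], [0.1231, -0.0016, -0.9924]], 't': [0.0226, 0.6056, 1.0075]}
wrist {'mtx': [[302.9983, 0.0, 322.8417], [0.0, 302.9983, 200.7762], [0.0, 0.0, 1.0]], 'mount': [[0.0012, -0.2914, 0.9566, -0.1428], [1.0, 0.0, -0.0013, -0.0008], [0.0004, 0.9566, 0.2914, -0.0745], [0.0, 0.0, 0.0, 1.0]]}
```

View pics/side0.png

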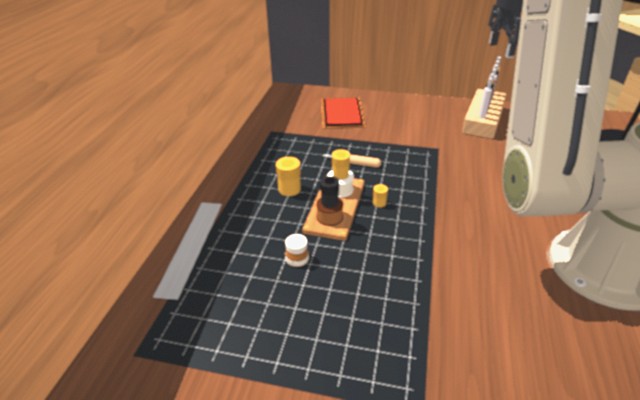

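View pics/top0.png

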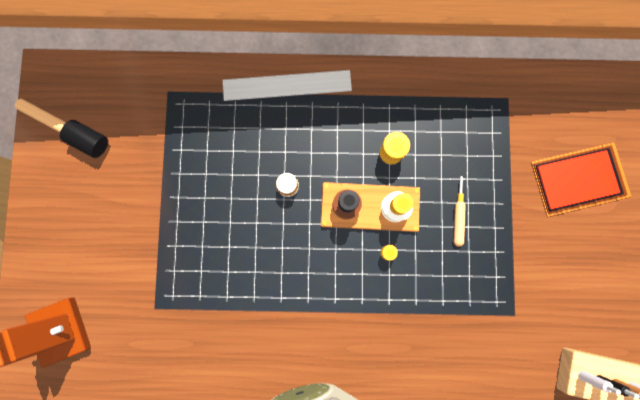

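```bash
python3 - <<'E'
from h import *
for c in ["top","side"]:
    cams.read_camera(c)
    for n in ["brass_cap_center","black_cap_center","stand_center","spool_white"]:
        for r in finder.regions_of(c,n):
            ys,xs=np.nonzero(r["pixels"]); print(c,n,round(r["conf"],2),np.round(r["point"],1),len(xs),xs.min(),xs.max(),ys.min(),ys.max())
E
```

```text
top brass_cap_center 0.8 [393.4 147.5] 711 380 409 133 163
top brass_cap_center 0.6 [402.7 202.2] 396 390 412 194 215
top black_cap_center 0.87 [349.4 198.5] 376 338 358 191 212
top black_cap_center 0.31 [341.7 209.1] 286 333 361 192 219
top stand_center 0.77 [370.5 212. ] 3095 320 420 183 232
top spool_white 0.91 [389.3 211.1] 344 381 411 192 221
side brass_cap_center 0.94 [339.  163.1] 472 332 350 150 179
side brass_cap_center 0.61 [286.3 176. ] 809 277 300 157 195
side brass_cap_center 0.56 [380.4 191.8] 259 374 387 185 206
side black_cap_center 0.79 [330.  189.4] 545 321 339 176 207
side stand_center 0.83 [337.8 222.1] 1196 303 363 180 239
side spool_white 0.68 [346.3 189.5] 280 329 353 172 196
```

Brass-coloured look-alikes in the top picture are a large one at (395,148), a mid-sized one at (402,204) on the white spool and stand, and a small one at (390,253). The middle one is meant: it is mid-sized and sits on the stand 110 mm from the black cap. I'll confirm that in a crop.

```bash
cat >> h.py <<'E'
def atz(n,uv,z):
    p=cams.camera_params(n); d=p["R"].T@np.linalg.solve(p["mtx"],[uv[0],uv[1],1.]); c=-p["R"].T@p["t"]
    return c+d*(z-c[2])/d[2]
def proj(n,X):
    p=cams.camera_params(n); q=p["mtx"]@(p["R"]@np.array(X)+p["t"]); return q[:2]/q[2]
E
python3 - <<'E'
from h import *
a=cv2.imread("pics/top0.png"); b=cv2.imread("pics/side0.png")
A=cv2.resize(a[165:265,310:430],None,fx=5,fy=5,interpolation=cv2.INTER_CUBIC);cv2.imwrite("pics/topc.png",A)
B=cv2.resize(b[140:250,280:400],None,fx=5,fy=5,interpolation=cv2.INTER_CUBIC);cv2.imwrite("pics/sidec.png",B)
# top-face yellow & cap blobs
for n,im in(("top",a),("side",b)):
    h=cv2.cvtColor(im,cv2.COLOR_BGR2HSV); m=cv2.inRange(h,(20,150,120),(32,255,255))
    k,l,st,ce=cv2.connectedComponentsWithStats(m)
    for i in range(1,k):
        if st[i,4]>60: print(n,st[i],ce[i].round(1))
cams.read_camera("top"); r=max(finder.regions_of("top","stand_center"),key=lambda r:r["conf"])
m=r["pixels"].astype(np.uint8)
q=cv2.boxPoints(cv2.minAreaRect(np.argwhere(m)[:,::-1].astype(np.float32)))
w=np.array([atz("top",x,.015) for x in q]); print(w.round(4), w.mean(0))
E
```

```text
top [392 197  22  17 236] [402.8 204.7]
top [382 245  16  15 187] [389.3 252.2]
side [332 150  18  10 136] [340.4 154.6]
side [276 157  24  14 245] [287.2 163.4]
side [374 185  13   8  90] [380.  188.6]
[[ 0.5381  0.0351  0.015 ]
 [ 0.6391  0.0318  0.015 ]
 [ 0.6318 -0.1884  0.015 ]
 [ 0.5309 -0.1826  0.015 ]] [ 0.58499616 -0.07601938  0.015     ]
```

View pics/topc.png

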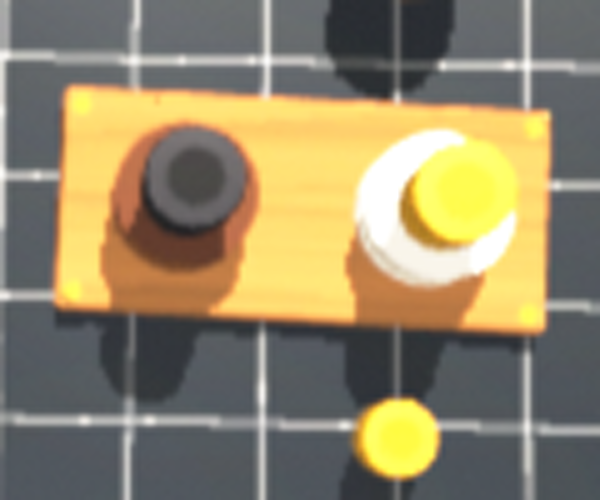

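View pics/sidec.png

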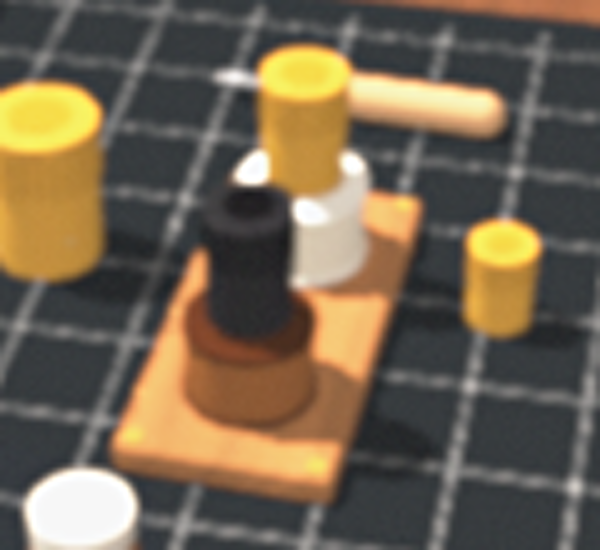

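The crops agree: the middle-sized brass cap on the white spool has its top centre at top-camera (403,203) and side-camera (341,154.6). Next I'll compute its pose and the move.

```bash
cat >> h.py <<'E'
from scipy.spatial.transform import Rotation as Ro
def Rt(s): q=s["orientation"]; return Ro.from_quat([q[1],q[2],q[3],q[0]])
E
python3 - <<'E'
from h import *
a=atz("top",(403,203),.118); b=atz("side",(341,154.6),.118); print(a,b)
print("black",atz("top",(310+19.7*2-.4,200),.118))
for n,uv,z in(("big",(396,144),.08),("small",(389,252),.045)): print(n,atz("top",uv,z))
s=readout.get_state(); R=Rt(s).as_matrix(); print(R.round(3))
yaw=np.arctan2(R[1,1],R[0,1]); print("jaw yaw",yaw,"j",s["joint_pos"])
E
```

```text
[ 0.5841604  -0.13137641  0.118     ] [ 0.58223243 -0.1296319   0.118     ]
black [ 0.58811646 -0.02163979  0.118     ]
big [ 0.71542986 -0.12324713  0.08      ]
small [ 0.48541531 -0.1137452   0.045     ]
[[ 0.     0.391 -0.92 ]
 [-0.    -0.92  -0.391]
 [-1.     0.    -0.   ]]
jaw yaw -1.1689830215106223 j [-1.30857649e+00  3.13193928e-01  4.60932080e-02  1.30359304e+00
  3.02118800e-05  1.43120286e+00]
```

>>> drive_tool([
  [[0,-0.022,-0.048,-0.17,0,0,0],[0,-0.045,-0.097,-0.34,0,0,0],[0,-0.068,-0.146,-0.51,0,0,0],[0,-0.091,-0.195,-0.68,0,0,0],[0,-0.114,-0.244,-0.85,0,0,0]],
], squeeze=25)

```text
clock: 1.38
tcp_pos: [0.4059, -0.3276, 0.2315]
orientation: [0.416, 0.572, 0.415, -0.572]
wrist_force: [0.2, -0.7, -0.0]
finger_gap: 0.0854
```

```bash
cat >> h.py <<'E'
def plan(T,yaw):
    s=readout.get_state(); R=Rt(s).as_matrix()
    y=np.arctan2(R[1,1],R[0,1]); Rg=np.array([[0,np.cos(yaw),0],[0,np.sin(yaw),0],[-1,0,0.]]); Rg[:,2]=np.cross(Rg[:,0],Rg[:,1])
    print("t",s["clock"],"tcp",s["tcp_pos"].round(4),"yaw",y.round(4),"j",s["joint_pos"].round(3),"F",s["wrist_force"].round(2),"M",s["ft_torque"].round(3),"gap",round(s["finger_gap"],4))
    print("shift",(R.T@(np.array(T)-s["tcp_pos"])).round(4),"turn",Ro.from_matrix(R.T@Rg).as_rotvec().round(4), "tilt",R[:,0].round(4))
E
python3 -c "
from h import *
plan([.5832,-.1305,.231],1.348)"
```

```text
t 1.375 tcp [ 0.4059 -0.3276  0.2315] yaw -0.3137 j [-0.833  0.209 -0.092  1.269 -0.     1.051] F [ 0.16 -0.7  -0.04] M [-0.025 -0.048 -0.008] gap 0.0854
shift [ 0.0005  0.1078 -0.2422] turn [-1.6617e+00  9.0000e-04 -2.0000e-04] tilt [ 5.e-04 -7.e-04 -1.e+00]
```

>>> drive_tool([
  [[0,0.022,-0.048,-0.17,0,0,0],[0,0.043,-0.097,-0.34,0,0,0],[0,0.065,-0.145,-0.51,0,0,0],[0,0.086,-0.194,-0.68,0,0,0],[0,0.108,-0.242,-0.85,0,0,0]],
])

```text
clock: 2.0
tcp_pos: [0.5843, -0.1293, 0.2317]
orientation: [0.616, 0.348, 0.615, -0.348]
wrist_force: [-0.1, -1.2, -0.2]
finger_gap: 0.0858
```

```bash
python3 -c "
from h import *
plan([.5832,-.1305,.231],1.348)"
```

```text
t 2.0 tcp [ 0.5843 -0.1293  0.2317] yaw 0.5421 j [-3.520e-01  3.590e-01  1.110e-01  1.322e+00 -1.000e-03  6.770e-01] F [-0.1  -1.21 -0.2 ] M [-0.008 -0.072  0.   ] gap 0.0858
shift [ 0.0007 -0.0016  0.0004] turn [-8.059e-01  1.400e-03  2.000e-04] tilt [ 0.001 -0.001 -1.   ]
```

>>> drive_tool([
  [[0,-0.001,0,-0.17,0,0,0],[0,-0.001,0,-0.34,0,0,0],[0,-0.001,0,-0.51,0,0,0],[0,-0.001,0,-0.68,0,0,0],[0,-0.001,0,-0.8,0,0,0]],
])

```text
clock: 2.62
tcp_pos: [0.5835, -0.1297, 0.2317]
orientation: [0.703, 0.079, 0.702, -0.079]
wrist_force: [-0.1, -0.3, -0.8]
finger_gap: 0.0853
```

```bash
python3 - <<'E'
from h import *
plan([.5832,-.1305,.145],1.348)
s=readout.get_state(); im=cams.read_camera("wrist"); cv2.imwrite("pics/w1.png",im)
p=cams.camera_params("wrist"); M=p["mount"]; R=Rt(s).as_matrix()
def pj(X):
    c=M[:3,:3].T@(R.T@(np.array(X)-s["tcp_pos"])-M[:3,3]); q=p["mtx"]@c; return q[:2]/q[2]
print(pj([.5832,-.1305,.118]))
def wz(uv,z):
    d=R@M[:3,:3]@np.linalg.solve(p["mtx"],[*uv,1.]); c=R@M[:3,3]+s["tcp_pos"]; return c+d*(z-c[2])/d[2]
h=cv2.cvtColor(im,cv2.COLOR_BGR2HSV); m=cv2.inRange(h,(20,150,120),(32,255,255))
k,l,st,ce=cv2.connectedComponentsWithStats(m)
for i in range(1,k):
    if st[i,4]>60: print(st[i],ce[i].round(1),wz(ce[i],.118).round(4))
t=np.linspace(0,2*np.pi,60)
for x in t: cv2.circle(im,tuple(int(v) for v in pj([.5832+.021*np.cos(x),-.1305+.021*np.sin(x),.118])),0,(0,0,255),-1)
cv2.imwrite("pics/w1.png",im)
E
```

```text
t 2.625 tcp [ 0.5835 -0.1297  0.2317] yaw 1.3465 j [-3.530e-01  3.570e-01  1.090e-01  1.322e+00 -1.000e-03 -1.280e-01] F [-0.1  -0.29 -0.78] M [ 0.02   0.03  -0.005] gap 0.0853
shift [ 0.0867 -0.0007 -0.0003] turn [-0.0015  0.0013  0.0007] tilt [ 0.0011 -0.001  -1.    ]
[320.91457188 196.78211629]
[307  74  16  16 206] [314.5  81.6] [ 0.4897 -0.1142  0.118 ]
```

View pics/w1.png

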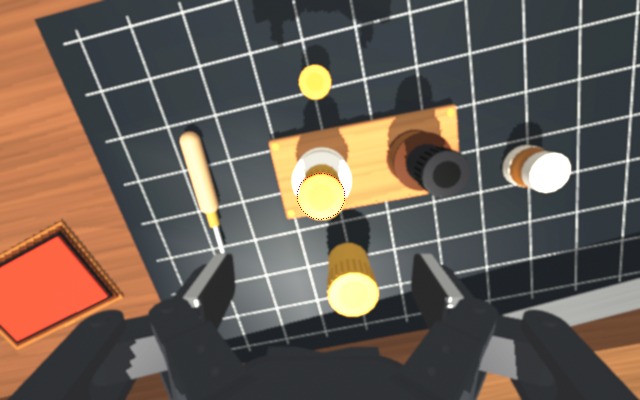

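The predicted circle fits the mid-sized cap at (321,197). The jaws straddle it, with the black cap at (443,172) clear of them. Descending.

>>> drive_tool([
  [[0.03,-0.0007,0,0,0,0,0],[0.065,-0.0007,0,0,0,0,0],[0.1,-0.0007,0,0,0,0,0],[0.13,-0.0007,0,0,0,0,0],[0.1455,-0.0007,0,0,0,0,0]],
])

```text
clock: 3.3
tcp_pos: [0.5825, -0.1302, 0.0845]
orientation: [0.702, 0.078, 0.703, -0.079]
wrist_force: [-0.1, 0.3, 0.1]
finger_gap: 0.0858
```

```bash
python3 -c "
from h import *
plan([.5832,-.1305,.086],1.348)"
```

```text
t 3.3 tcp [ 0.5825 -0.1302  0.0845] yaw 1.3483 j [-0.354  0.436 -0.144  0.992 -0.001 -0.132] F [-0.05  0.27  0.12] M [-0.003  0.039  0.031] gap 0.0858
shift [-0.0015 -0.0001  0.0007] turn [ 0.0003 -0.0013  0.0004] tilt [-1.3e-03 -1.0e-04 -1.0e+00]
```

Closing, with the tool held about 1.5 mm higher.

>>> drive_tool([
  [[-0.001,0,0.0005,0,0,0,100],[-0.001,0,0.0005,0,0,0,200],[-0.001,0,0.0005,0,0,0,200],[-0.001,0,0.0005,0,0,0,200],[-0.001,0,0.0005,0,0,0,200]],
], squeeze=30)

```text
clock: 3.92
tcp_pos: [0.5841, -0.1307, 0.0869]
orientation: [0.703, 0.078, 0.702, -0.079]
wrist_force: [0.1, 0.3, 5.9]
finger_gap: 0.0413
```

```bash
python3 -c "
from h import *
plan([.5832,-.1305,.086],1.348)"
```

```text
t 3.925 tcp [ 0.5841 -0.1307  0.0869] yaw 1.3483 j [-0.354  0.435 -0.139  0.995 -0.    -0.131] F [0.15 0.27 5.87] M [ 0.028 -0.022 -0.033] gap 0.0413
shift [ 0.0009  0.     -0.001 ] turn [0.0003 0.0017 0.0007] tilt [ 0.0015 -0.0011 -1.    ]
```

Gripped. Testing counter-clockwise seen from above (tool x negative), with a small rise.

>>> drive_tool([
  [[0,0,0,-0.1,0,0,200],[-0.0005,0,0,-0.2,0,0,200],[-0.001,0,0,-0.3,0,0,200],[-0.0015,0,0,-0.4,0,0,200],[-0.0015,0,0,-0.45,0,0,200]],
])

```text
clock: 4.55
tcp_pos: [0.5834, -0.1314, 0.0877]
orientation: [0.702, -0.081, 0.703, 0.079]
wrist_force: [0.3, -3.1, -4.8]
finger_gap: 0.041
```

```bash
python3 -c "
from h import *
plan([.5832,-.1305,.086],1.348)"
```

```text
t 4.55 tcp [ 0.5834 -0.1314  0.0877] yaw 1.7979 j [-0.355  0.434 -0.138  0.998 -0.002 -0.582] F [ 0.28 -3.13 -4.79] M [-0.549 -0.099 -0.833] gap 0.041
shift [ 0.0017  0.0009 -0.    ] turn [ 4.499e-01 -1.000e-04  2.000e-03] tilt [-1.e-04 -2.e-03 -1.e+00]
```

There is a strong opposing moment (-0.83 N m) and a downward pull, so this way is a hard stop. Trying clockwise.

>>> drive_tool([
  [[0.0005,0,0,0.12,0,0,200],[0.0,0,0,0.24,0,0,200],[0.0,0,0,0.36,0,0,200],[-0.0005,0,0,0.48,0,0,200],[-0.001,0,0,0.6,0,0,200]],
])

```text
clock: 5.18
tcp_pos: [0.5833, -0.1314, 0.0886]
orientation: [0.695, 0.132, 0.695, -0.133]
wrist_force: [-0.8, 0.1, 0.6]
finger_gap: 0.0408
```

```bash
python3 -c "
from h import *
plan([.5832,-.1305,.086],1.348)"
```

```text
t 5.175 tcp [ 0.5833 -0.1314  0.0886] yaw 1.1939 j [-0.355  0.434 -0.137  1.    -0.002  0.022] F [-0.79  0.07  0.62] M [ 0.004  0.013 -0.02 ] gap 0.0408
shift [ 0.0026  0.0008 -0.0004] turn [-0.1541  0.0002  0.002 ] tilt [-4.e-04 -2.e-03 -1.e+00]
```

The moment is near zero clockwise, so the thread is left-handed. Continuing and rising 3.8 mm/rad.

>>> drive_tool([
  [[-0.0006,0,0,0.16,0,0,200],[-0.0012,0,0,0.32,0,0,200],[-0.0018,0,0,0.48,0,0,200],[-0.0024,0,0,0.64,0,0,200],[-0.003,0,0,0.8,0,0,200]],
])

```text
clock: 5.8
tcp_pos: [0.5835, -0.1314, 0.0918]
orientation: [0.588, 0.393, 0.587, -0.395]
wrist_force: [1.1, 0.6, 0.0]
finger_gap: 0.0413
```

```bash
python3 -c "
from h import *
plan([.5832,-.1305,.086],1.348)"
```

```text
t 5.8 tcp [ 0.5835 -0.1314  0.0918] yaw 0.3886 j [-0.355  0.431 -0.133  1.006 -0.002  0.827] F [1.14 0.57 0.03] M [ 0.026 -0.091  0.065] gap 0.0413
shift [ 0.0058  0.0001 -0.0009] turn [-0.9594  0.0014  0.0015] tilt [ 1.0e-04 -1.9e-03 -1.0e+00]
```

>>> drive_tool([
  [[-0.0006,0,0,0.16,0,0,200],[-0.0012,0,0,0.32,0,0,200],[-0.0018,0,0,0.48,0,0,200],[-0.0024,0,0,0.64,0,0,200],[-0.003,0,0,0.8,0,0,200]],
])

```text
clock: 6.42
tcp_pos: [0.5835, -0.1314, 0.0948]
orientation: [-0.386, -0.592, -0.385, 0.593]
wrist_force: [0.2, 0.4, 0.5]
finger_gap: 0.0411
```

```bash
python3 - <<'E'
from h import *
plan([.5832,-.1305,.086],1.348)
b=cams.read_camera("side")
cv2.imwrite("pics/side2.png",cv2.resize(b[130:250,270:400],None,fx=4,fy=4,interpolation=cv2.INTER_CUBIC))
E
```

```text
t 6.425 tcp [ 0.5835 -0.1314  0.0948] yaw -0.4167 j [-0.355  0.429 -0.129  1.013 -0.002  1.633] F [0.2  0.38 0.49] M [-0.018 -0.084  0.03 ] gap 0.0411
shift [ 0.0088 -0.0007 -0.0007] turn [-1.7647e+00  2.3000e-03  8.0000e-04] tilt [ 3.0e-04 -2.1e-03 -1.0e+00]
```

View pics/side2.png

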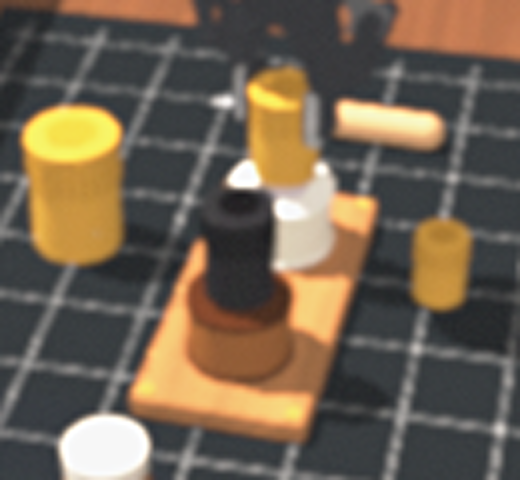

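The picture shows the cap upright in the fingers above the white spool (crop 283,125), with everything else in place. Turning 0.8 rad more.

>>> drive_tool([
  [[-0.0006,0,0,0.16,0,0,200],[-0.0012,0,0,0.32,0,0,200],[-0.0018,0,0,0.48,0,0,200],[-0.0024,0,0,0.64,0,0,200],[-0.003,0,0,0.8,0,0,200]],
])

```text
clock: 7.1
tcp_pos: [0.584, -0.1315, 0.0987]
orientation: [0.123, 0.697, 0.121, -0.696]
wrist_force: [-0.5, 0.2, 4.2]
finger_gap: 0.0409
```

```bash
python3 - <<'E'
from h import *
plan([.5832,-.1305,.086],1.348)
E
```

```text
t 7.1 tcp [ 0.584  -0.1315  0.0987] yaw -1.2239 j [-3.55e-01  4.25e-01 -1.23e-01  1.02e+00 -2.00e-03  2.44e+00] F [-0.55  0.23  4.23] M [0.094 0.025 0.01 ] gap 0.0409
shift [ 0.0127 -0.0012  0.0005] turn [-2.5719e+00  3.4000e-03 -2.1000e-03] tilt [ 0.0017 -0.0024 -1.    ]
```

Now a slow test lift.

>>> drive_tool([
  [[-0.001,0,0,0.05,0,0,200],[-0.002,0,0,0.1,0,0,200],[-0.004,0,0,0.1,0,0,200],[-0.007,0,0,0.1,0,0,200],[-0.01,0,0,0.1,0,0,200]],
])

```text
clock: 7.72
tcp_pos: [0.584, -0.1314, 0.1089]
orientation: [0.088, 0.702, 0.086, -0.701]
wrist_force: [-0.1, 0.2, -0.4]
finger_gap: 0.0413
```

```bash
python3 - <<'E'
from h import *
plan([.5832,-.1305,.195],-1.32)
b=cams.read_camera("side")
cv2.imwrite("pics/side3.png",cv2.resize(b[130:250,270:400],None,fx=4,fy=4,interpolation=cv2.INTER_CUBIC))
E
```

```text
t 7.725 tcp [ 0.584  -0.1314  0.1089] yaw -1.323 j [-3.550e-01  4.170e-01 -1.090e-01  1.042e+00 -2.000e-03  2.539e+00] F [-0.14  0.19 -0.41] M [-0.017  0.017  0.029] gap 0.0413
shift [-0.0861 -0.0009  0.0005] turn [-0.003  -0.001  -0.0027] tilt [ 0.0017 -0.0024 -1.    ]
```

View pics/side3.png

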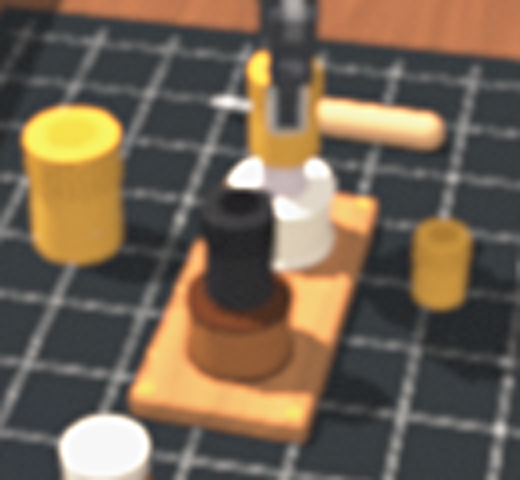

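The cap is free: its skirt has cleared the spool top and shows the spindle at crop (285,180), with no pull on the wrist. Lifting straight up.

>>> drive_tool([
  [[-0.015,0,0,0,0,0,200],[-0.035,0,0,0,0,0,200],[-0.055,0,0,0,0,0,200],[-0.075,0,0,0,0,0,200],[-0.09,0,0,0,0,0,200]],
])

```text
clock: 8.4
tcp_pos: [0.5845, -0.1314, 0.2014]
orientation: [0.089, 0.703, 0.086, -0.7]
wrist_force: [0.1, -0.5, -0.2]
finger_gap: 0.0415
```

>>> drive_tool([
  [[0,0,0,0,0,0,200],[0,0,0,0,0,0,200],[0,0,0,0,0,0,200],[0,0,0,0,0,0,200],[0,0,0,0,0,0,200]],
])

```text
clock: 9.02
tcp_pos: [0.5843, -0.1314, 0.201]
orientation: [0.089, 0.703, 0.086, -0.701]
wrist_force: [0.5, 0.3, -0.5]
finger_gap: 0.0413
```

```bash
python3 - <<'E'
from h import *
plan([.5832,-.1305,.195],-1.32)
b=cams.read_camera("side")
cv2.imwrite("pics/side4.png",cv2.resize(b[80:250,250:400],None,fx=3.5,fy=3.5,interpolation=cv2.INTER_CUBIC))
a=cams.read_camera("top"); a0=cv2.imread("pics/top0.png")
for z in (.15,.17,.19,.2,.22): print(z,proj("side",[.584,-.1314,z]).round(1))
cv2.imwrite("pics/top4.png",np.vstack([cv2.resize(i[120:270,260:480],None,fx=2,fy=2) for i in(a0,a)]))
E
```

```text
t 9.025 tcp [ 0.5843 -0.1314  0.201 ] yaw -1.323 j [-3.540e-01  3.660e-01  4.700e-02  1.247e+00 -2.000e-03  2.540e+00] F [ 0.46  0.34 -0.52] M [-0.001 -0.004  0.003] gap 0.0413
shift [ 0.006  -0.0011  0.0009] turn [-0.003  -0.0025 -0.0038] tilt [ 0.0034 -0.003  -1.    ]
0.15 [340.6 142.3]
0.17 [340.7 134.7]
0.19 [340.9 127. ]
0.2 [340.9 123. ]
0.22 [341.1 115. ]
```

View pics/side4.png

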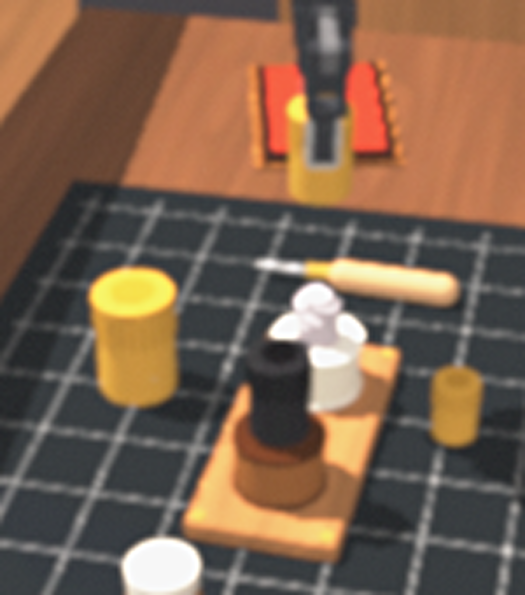

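View pics/top4.png

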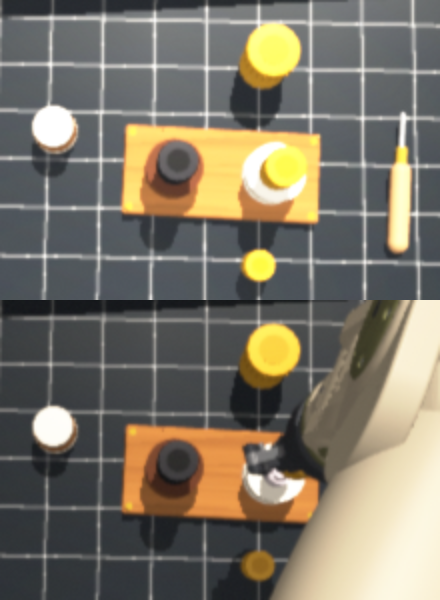

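The cap is held at crop (320,150) above the bare threaded spindle (318,300), with its foot near z 0.17. The black cap, white spool, jar and tool look unmoved. Handing in.

```bash
python3 -c "
from h import *
print(env.hand_in())"
```

```text
the job is handed in; nothing more can be done
None
```

The brass cap is off its spindle and I handed the job in with the gripper still holding it above that spindle. `hand_in` reports no verdict, so I don't know the judged result.

- **Which way it loosens:** Counter-clockwise (seen from above) met a hard stop, with about 0.8 N m against the turn. Clockwise turned freely, so the brass cap's thread is left-handed.
- **Unscrewing:** I turned it clockwise by about 3 rad of gripper travel, rising with the thread. I then lifted it straight up with no pull on the wrist.
- **Last checks:**
  - The arm is still, with the fingers 41 mm apart on the 42 mm knob.
  - The tool is about 114 mm above the height where it gripped the cap.
  - The side picture shows the bare spindle below the cap.
  - The black cap, spools, jar and tool look unmoved in the final pictures, judged by eye. In the top view the arm hides the tool and part of the white spool; both show in the side view.
- **Unexplained:** The stop torque was higher than the expected slip of roughly 0.5 N m at the 30 N grip I used. The free turning the other way left no doubt about the direction. I saw no other disagreement.

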